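Leak-check a cupping hand pump: exercise it, then hold it drawn to the cursor

ROBOT

A 6-joint arm with a two-finger parallel gripper is mounted at the origin on a cart in front of the work surface, level with it; the furniture and walls round the work are solid. World frame = base frame: x ahead of the robot, y to its left, z up, the work surface at z = 0. Lengths are in m, angles in rad, forces in N, time in s.
With the tool pointing down it reaches from about 0.4 to 0.825 m from the base axis. Payload 7 kg.
Tool frame: the origin (TCP) lies on the centre line of the jaws, within the pads' length; the fingertips stand 19 mm ahead of it and the grasp point (between the pads) is the TCP; z points along the fingers, y is the line along which they close (so a half turn about z gives the same grasp; the last joint's range is limited). The gripper opens to 88 mm and grips with 3 to 60 N. Pads are 19 mm wide; open, the fingers measure 130 mm over their backs; the gripper's body (78 mm by 193 mm) begins 47 mm behind the grasp point.
Start: joints at [1.626, 0.359, 0.012, 0, -1.224, -0.288], TCP at [0.156, 0.657, 0.246] pointing down, gripper open.
Joint ranges: [-3.07, 3.07], [-1.43, 2.12], [-1.02, 1.25], [-3.03, 1.67], [-3.05, -0], [-3.03, 3.03]. Speed limits (rad/s): [2.39, 2.39, 3.01, 3.14, 3.14, 3.14].

INTERFACE

Orientations are given as [roll, pitch, yaw] about the fixed x, y, z axes, in that order (R = Rz(yaw) Ry(pitch) Rx(roll)).
In Python, from station import arm, imaging, models gives the robot as it stands.
- The arm moves only by the tool play_rows, never from a script. Its arguments are lists of equal length, an entry for each row: "travel": the shift along the tool's x, y, z in units of 25 mm (1.0 is 25 mm), a list of three; "twist": the turn about the tool's z in units of 0.15 rad (1.0 is 0.15 rad). A call has 1 to 8 rows; each row shifts and turns the commanded pose from where the row before left it, along the tool's axes as they then stand; what a row does not reach is not made up. A row lasts 1/8 s, in which the tool goes at most 62.5 mm and 10.7 degrees, less where a joint would pass 70% of its speed; a pose out of reach is approached as far as the arm can. A call with a number of a shift or a turn outside -1 to 1 is refused whole. A call with a gripper value outside its range is refused whole. "fingers" is the opening, from 0 (shut) to 1 (fully open), set as the call begins (left out, the last holds). The fingers move at their own pace and stop on an object; "newtons" is the grip in N (left out, the last holds). Time passes only in rows, so rows that do not move let the fingers close. It gives the time, the measured TCP pose, the force, the opening and the grip force at its end, in the units of the state.
- arm.get_state(): the state, without advancing time (a new reading comes with each control period).
- imaging.grab_frame(name): name is "scene" or "side" or "wrist"; returns a dict with "pixels" (384x512x3 uint8, red, green, blue), "fx", "fy", "cx", "cy" (pixels), "R" (3x3) and "t" (3): a world point X has camera coordinates R X + t; the wrist camera has in their place "T_tool_cam" (4x4, takes a point from camera to tool coordinates, whose origin is the TCP and whose axes are the flange's). Camera axes: x right, y down, z forward; pixel columns grow to the right and rows downward; lengths in m; the calibration is good to about 2 mm. The wrist camera is an equidistant fisheye: a pixel r from the principal point sees the ray r / f radians off the axis. A picture is of the moment at which its call begins: read the wrist's pose just before it. There is no depth.
- arm.job_done(): hands the job in; it is judged then, once.
Trained networks look in the newest picture that a camera, given by its name, has taken for a name from the list of things; names that differ only in an ending like _2 or _b are one class to them, and where a whole thing is asked for, a point or a joint stands for the part that bears it (a point fixed in the world has none). Each returns a list of dicts, best first, with "confidence" (0 to 1); they miss things now and then, are a little off and sometimes report something else, mostly with a low value. They report only what shows in the picture. A call takes as long as a camera call.
- models.boxes_of(name, camera): "extent" ([centre column, centre row, width, height] in pixels, round what is visible of it).
- models.silhouettes(name, camera): "pixels" (384x512 bool, what is visible of it) and "extent" ([centre column, centre row, width, height] in pixels, round what is visible of it).
The state is a dict: "t": time; "q": joint angles; "qd": joint speeds; "joint_efforts": joint torques, N m; "eef_pos": TCP position; "ee_rot": TCP orientation; "force": force on the tool from outside, world axes, zero at the start; "moment": the same for the moment, N m; "width": finger opening in m; "gripper_force": force on a finger pad.
Only numpy, scipy, OpenCV 4.12 (cv2) and the standard library are available. Lean on these libraries where they do the work, as an engineer would, in place of code of your own. Each camera call takes 0.05 s, during which the arm holds its last target. There are 200 camera calls.

TASK

Leak-check the capped hand suction pump: lay it in the two V-blocks of the test cradle with its ring handle out over the scale, and with the barrel resting there draw the ring out to the end of its stroke and ease it back fully home, never letting it snap. Then draw the ring out again until its outer end stands over the red cursor line, and finish while still holding it there, for the colleague who listens for leaks. Leave the cursor, the cups and the phone where they are.

Things in the scene. Friction and masses are not known exactly. Their poses are not given: they have to be found in the camera images.
- pump: Hand suction pump for therapy cups, cream plastic, 214 mm long, 0.16 kg, lying on its side. Origin on its underside, 13.5 mm below the barrel's axis; +y runs along the barrel to the ring handle, z up. Barrel: cylinder 27 mm thick, 100 mm long, y = -63 to +37 mm; the nozzle (green collar, red cap) runs on to y = -107 mm, the rod and ring come out at +y.
- pump_barrel (a point): Middle of the pump's barrel, on its axis: the place to grasp it from above, fingers across the 27 mm. Axes as pump.
- pump_plunger (a joint): Plunger draw in m: 0 fully home, 0.060 at the end of the stroke, drawn along the pump's +y. With the nozzle capped the vacuum pulls it home like a spring of 200 N/m: 4 N at home, 11 N at 35 mm, 16 N at 60 mm; let go, it snaps back.
- ring_centre (a point): Centre of the ring handle, a flat part 58 mm wide (pump x), 42 mm long (pump y), 10 mm thick, solid to the touch (its opening cannot be entered); grasp it from above across the 58 mm. At home its inner edge is 25 mm from the barrel's end. Moves with the plunger; axes as pump.
- ring_end (a point): Middle of the ring handle's outer end, 21 mm beyond ring_centre along pump +y, moves with the plunger; this end is set over the cursor line. Axes as pump.
- cradle: Fixed test cradle: blue painted plate, x -55 to 55, y -72 to 190 mm, its top 9 mm high. Origin on the worktop under the middle of the barrel's pocket, +y toward scale and cursor, z up. Two dark 90 degree V-blocks, 50 mm wide, 37 mm high, at y = -56 to -34 and 34 to 56 mm carry the barrel; 68 mm between them are free for the fingers. White scale on the plate's -x side.
- seat (a point): Where point pump_barrel comes to lie, 36 mm above the worktop, with pump +y along cradle +y; axes as cradle. The pocket is 112 mm long for the 100 mm barrel, so the middle may lie up to 6 mm either way along y. The seated ring is 31 to 41 mm above the worktop.
- front_stop (a point): Middle of the front stop's face toward the barrel, y = 56 mm of the cradle, at axis height: two steel cheeks 6 mm thick, 44 mm high, 16 mm apart for the rod, hold the barrel back as the ring is drawn (it may first slide up to them). Against it the ring's outer end is at y = 123 mm + draw. A low rear stop, 24 mm high, is at y = -62 to -56 mm.
- index (a point): Middle of the red cursor line, a 3 mm wide red bar across the cradle's plate under the ring's path, its top 13 mm above the worktop (its ends and black clamp screw also no higher than 15 mm); it is set anywhere from y = 143 to 171 mm of the cradle. Axes as cradle. Not to be moved.
- cup_large: Clear therapy cup standing on its rim, 58 mm wide, 76 mm high; origin under its middle. Not part of the job.
- cup_small: Clear therapy cup standing on its rim, 51 mm wide, 68 mm high; origin under its middle. Not part of the job.
- phone: White keypad phone on its back, 117 x 51 x 15 mm; origin under its middle. Not part of the job.

How it is judged:
On the way, in this order (a step that is already met when the one before it is completed fails the run):
1. the pump lies in both V-blocks, ring handle toward the scale, plunger home (x of pump_barrel in the frame of cradle between -0.003 and 0.003 m and y of pump_barrel in the frame of cradle between -0.009 and 0.009 m and z of pump_barrel in the frame of cradle between 0.033 and 0.039 m and angle between the y axis of pump and the y axis of cradle, either way round below 0.05 rad and y of ring_centre in the frame of cradle above 0.06 m and value of joint pump_plunger below 0.005 m), for 0.3 s.
2. the ring is drawn out to the end of its stroke (55 mm or more) with the barrel in the V-blocks (x of pump_barrel in the frame of cradle between -0.003 and 0.003 m and y of pump_barrel in the frame of cradle between -0.009 and 0.009 m and z of pump_barrel in the frame of cradle between 0.033 and 0.039 m and angle between the y axis of pump and the y axis of cradle, either way round below 0.05 rad and y of ring_centre in the frame of cradle above 0.06 m and value of joint pump_plunger above 0.055 m), for 0.2 s.
3. the ring is eased back home (within 5 mm), the barrel still in the V-blocks (all of step 1), for 0.2 s.
At the end, for the whole second after the job is handed in: The barrel lies in both V-blocks (axis within 3 mm of its seat, within 0.05 rad), the ring's outer end is within 4 mm of the red cursor line along the cradle and still, and the fingers still hold the ring there against the vacuum (over 3 N) (x of pump_barrel in the frame of cradle between -0.003 and 0.003 m and y of pump_barrel in the frame of cradle between -0.009 and 0.009 m and z of pump_barrel in the frame of cradle between 0.033 and 0.039 m and angle between the y axis of pump and the y axis of cradle, either way round below 0.05 rad and y of ring_centre in the frame of cradle above 0.06 m and y of ring_end in the frame of index between -0.004 and 0.004 m and velocity of joint pump_plunger between -0.01 and 0.01 m/s and contact force between the fingers and pump above 3 N); the arm keeps its last pose, push and grip.
It fails at once if the plunger snaps home (faster than 0.35 m/s) (velocity of joint pump_plunger below -0.35 m/s).
It fails at once if the cursor is shifted by more than 4 mm (distance of index from where it was at the start of the episode above 0.004 m).
It fails at once if a therapy cup is shoved more than 25 mm or tipped (distance of any of cup_large, cup_small from where it was at the start of the episode above 0.025 m or angle between any of cup_large, cup_small's own z axis and vertical above 0.5 rad).
It fails at once if the phone is shoved more than 25 mm (distance of phone from where it was at the start of the episode above 0.025 m).
It also fails if it takes over 54 s, if anything falls off the work surface, if the arm or the gripper's body presses on something with over 40 N, if the wrist force passes 120 N, or if a joint passes its speed limit or range.

## Working session

There is one attempt and no reset: what is moved stays moved. The work goes in short steps, Python scripts to look and compute and a tool call to move; the robot and the scene stay as the last step left them, time stands still between calls to the robot, and variables do not carry over. Pictures are saved under pics/ and viewed, at most 10 in all, crops included, and the job is handed in when it is done.

Besides the shell and the picture viewer there is one more tool, called after ">>>" as name([rows], argument=value, ...), one row to a line, values as JSON. play_rows: Moves the arm, as the interface text tells. Shifts and turns lie within -1 to 1; 1 stands for 25 mm of shift or 0.15 rad of turn. Its arguments: {"type":"object","properties":{"travel":{"type":"array","items":{"type":"array","items":{"type":"number"}}},"twist":{"type":"array","items":{"type":"number"}},"fingers":{"type":"number"},"newtons":{"type":"number"}},"required":["travel","twist"]}

```bash
mkdir -p pics; ls; cat > h.py <<'E'
import numpy as np, cv2
from station import arm, imaging, models
from scipy.spatial.transform import Rotation as Ro
def grab(n):
    s=arm.get_state(); f=imaging.grab_frame(n); f['s']=s; return f
def save(f,p): cv2.imwrite(p,f['pixels'][:,:,::-1])
def ray(f,u,v):
    """world origin, direction"""
    x=np.array([(u-f['cx'])/f['fx'],(v-f['cy'])/f['fy']])
    if 'T_tool_cam' in f:
        r=np.linalg.norm(x); d=np.array([*(x/max(r,1e-9)*np.sin(r)),np.cos(r)])
        T=f['T_tool_cam']; Rt=Ro.from_euler('xyz',f['s']['ee_rot']).as_matrix()
        return Rt@T[:3,3]+f['s']['eef_pos'], Rt@T[:3,:3]@d
    d=np.array([*x,1.]); return -f['R'].T@f['t'], f['R'].T@d
def onz(f,u,v,z):
    o,d=ray(f,u,v); return o+d*(z-o[2])/d[2]
def proj(f,X):
    X=np.asarray(X,float)
    if 'T_tool_cam' in f:
        T=f['T_tool_cam']; Rt=Ro.from_euler('xyz',f['s']['ee_rot']).as_matrix()
        p=T[:3,:3].T@(Rt.T@(X-f['s']['eef_pos'])-T[:3,3])
        th=np.arctan2(np.hypot(p[0],p[1]),p[2]); k=th/max(np.hypot(p[0],p[1]),1e-9)
        return np.array([f['cx']+f['fx']*p[0]*k,f['cy']+f['fy']*p[1]*k])
    p=f['R']@X+f['t']; return np.array([f['cx']+f['fx']*p[0]/p[2],f['cy']+f['fy']*p[1]/p[2]])
def tri(*rs):
    A=0;b=0
    for o,d in rs:
        d=d/np.linalg.norm(d);P=np.eye(3)-np.outer(d,d);A=A+P;b=b+P@o
    return np.linalg.solve(A,b)
E
python3 - <<'E'
from h import *
s=arm.get_state(); print(s)
ims=[]
for n in ['scene','side','wrist']:
    f=grab(n); ims.append(f['pixels'])
    print(n,f['fx'],f['cx'],f['cy'],f.get('R'),f.get('t'),f.get('T_tool_cam'))
    for o in ['pump','pump_barrel','ring_centre','cradle','index','front_stop','cup_large','cup_small','phone']:
        try: print(o,[(np.round(b['extent']).tolist(),round(b['confidence'],2)) for b in models.boxes_of(o,n)][:3])
        except Exception as e: print(o,e)
    save(f,f'pics/a_{n}.png')
E
```

```text
pics
{'t': 0.0, 'q': array([ 1.62611474e+00,  3.59391959e-01,  1.10369856e-02, -3.30379706e-04,
       -1.22410175e+00, -2.88089743e-01]), 'qd': array([-6.96827991e-04, -7.94705506e-05, -9.45949308e-04,  9.51086704e-04,
       -1.50883714e-04,  1.43116501e-03]), 'joint_efforts': array([ 2.11029233e-03, -5.82720172e+01,  2.93057656e+01,  6.99679077e+00,
        7.02322679e-03, -1.52330790e-04]), 'eef_pos': array([0.15563781, 0.65633134, 0.24461343]), 'ee_rot': array([ 3.13991243e+00, -1.74021730e-04, -2.32883705e-01]), 'force': array([ 0.38647116, -0.08383358,  0.12792129]), 'moment': array([ 0.00038124,  0.02706789, -0.00365949]), 'gripper_force': 0.0, 'width': 0.0876523458883135}
scene 482.9094177218012 252.70403785447627 184.53414979127166 [[-0.75184273 -0.65933965 -0.00193117]
 [-0.4936663   0.56486268 -0.66122896]
 [ 0.43706532 -0.49618684 -0.75018166]] [0.42240866 0.30526595 0.97784679] None
pump [([298.0, 212.0, 82.0, 44.0], 0.73)]
pump_barrel [([299.0, 210.0, 79.0, 44.0], 0.64), ([298.0, 128.0, 16.0, 30.0], 0.29)]
ring_centre []
cradle [([234.0, 167.0, 77.0, 78.0], 0.85)]
inde
[... 668 characters left out ...]
([236.0, 210.0, 2.0, 1.0], 0.52), ([279.0, 222.0, 27.0, 20.0], 0.22)]
front_stop [([220.0, 187.0, 51.0, 68.0], 0.7)]
cup_large [([260.0, 143.0, 15.0, 24.0], 0.65)]
cup_small [([236.0, 138.0, 14.0, 21.0], 0.54)]
phone [([226.0, 275.0, 58.0, 30.0], 0.62)]
wrist 297.3186396354542 255.35351523325653 189.59491120362716 None None [[-1.38257350e-03 -9.56331462e-01 -2.92281070e-01  7.88568761e-02]
 [ 9.99998870e-01 -1.14951169e-03 -9.69127917e-04 -1.42946904e-03]
 [ 5.90827009e-04 -2.92282080e-01  9.56331970e-01 -1.39652299e-01]
 [ 0.00000000e+00  0.00000000e+00  0.00000000e+00  1.00000000e+00]]
pump []
pump_barrel []
ring_centre []
cradle []
index []
front_stop []
cup_large []
cup_small []
phone []
```

```bash
python3 - <<'E'
import cv2,numpy as np
a=cv2.imread('pics/a_scene.png')[90:300,140:380];b=cv2.imread('pics/a_side.png')[90:300,150:350]
c=cv2.imread('pics/a_wrist.png')
a=cv2.resize(a,None,fx=1.6,fy=1.6,interpolation=2);b=cv2.resize(b,None,fx=1.6,fy=1.6,interpolation=2)
top=np.hstack([a,b]);c=cv2.resize(c,(338,254))
o=np.zeros((600,800,3),np.uint8);o[:top.shape[0],:top.shape[1]]=top;o[340:594,:338]=c
cv2.imwrite('pics/v1.png',o)
E
python3 - <<'E'
import sys;sys.path.insert(0,'.')
from h import *
sc=grab('scene');si=grab('side')
for n,uv in dict(pump=(298,212),cradle=(234,167),phone=(196,258),cl=(298,128),cs=(283,117)).items(): print(n,onz(sc,*uv,0.02))
for n,uv in dict(pump=(290,208),cradle=(222,188),ring=(279,221),phone=(226,275),cl=(260,143)).items(): print(n,onz(si,*uv,0.02))
E
```

```text
pump [ 0.4344601  -0.02023425  0.02      ]
cradle [ 0.65177775 -0.02849859  0.02      ]
phone [0.5259156  0.23273792 0.02      ]
cl [ 0.6186393  -0.25852535  0.02      ]
cs [ 0.68010901 -0.26745599  0.02      ]
pump [ 0.4476536  -0.01537165  0.02      ]
cradle [ 0.64723108 -0.027799    0.02      ]
ring [0.462803   0.03926943 0.02      ]
phone [0.53212003 0.23809873 0.02      ]
cl [ 0.61047847 -0.26300932  0.02      ]
```

View pics/v1.png

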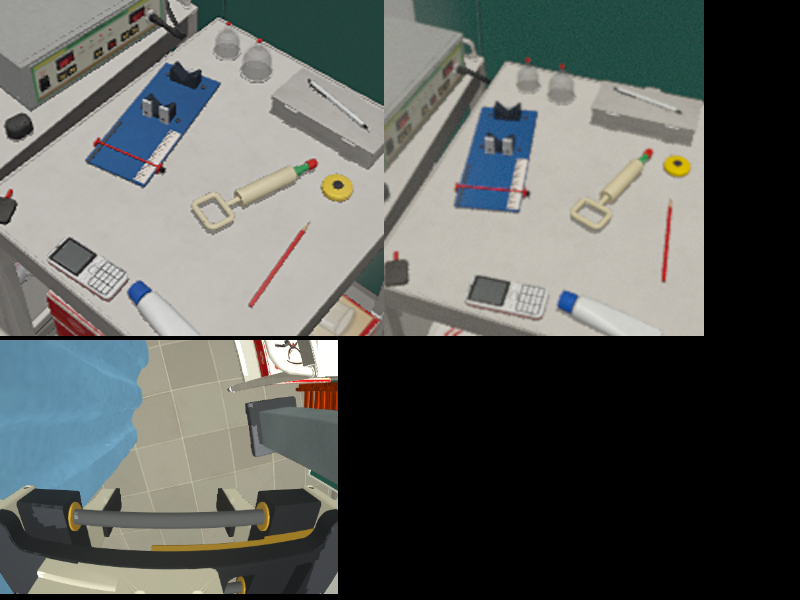

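>>> play_rows([
  [0.87, 0.97, 0],
  [0.87, 0.97, 0],
  [0.87, 0.97, 0],
  [0.87, 0.97, 0],
  [0.87, 0.97, 0],
  [0.87, 0.97, 0],
  [0.87, 0.97, 0],
  [0.87, 0.97, 0],
], twist=[0, 0, 0, 0, 0, 0, 0, 0])

```text
t: 2.6
eef_pos: [0.2807, 0.4269, 0.2458]
ee_rot: [-3.141, -0.0, -0.233]
force: [0.6, -0.1, -0.5]
width: 0.0878
gripper_force: 0.0
```

>>> play_rows([
  [0.87, 0.97, 0],
  [0.87, 0.97, 0],
  [0.87, 0.97, 0],
  [0.87, 0.97, 0],
  [0.87, 0.97, 0],
  [0.87, 0.97, 0],
  [0.87, 0.97, 0],
  [0.87, 0.97, 0],
], twist=[0, 0, 0, 0, 0, 0, 0, 0])

```text
t: 3.6
eef_pos: [0.4053, 0.198, 0.2459]
ee_rot: [-3.141, -0.0, -0.233]
force: [-0.7, -1.2, -0.3]
width: 0.0877
gripper_force: 0.0
```

>>> play_rows([
  [0.87, 0.97, 0],
  [0.87, 0.97, 0],
  [0.87, 0.97, 0],
  [0.87, 0.97, 0],
  [0.87, 0.97, 0],
  [0.87, 0.97, 0],
  [0.87, 0.97, 0],
  [0.87, 0.97, 0],
], twist=[0, 0, 0, 0, 0, 0, 0, 0])

```text
t: 4.6
eef_pos: [0.5299, -0.031, 0.2458]
ee_rot: [-3.141, -0.0, -0.233]
force: [-0.4, 1.4, -0.0]
width: 0.0874
gripper_force: 0.0
```

>>> play_rows([
  [0, 0, 0],
  [0, 0, 0],
  [0, 0, 0],
  [0, 0, 0],
  [0, 0, 0],
  [0, 0, 0],
  [0, 0, 0],
  [0, 0, 0],
], twist=[1, 1, 1, 1, 1, 1, 1, 1])

```text
t: 5.6
eef_pos: [0.5294, -0.03, 0.2457]
ee_rot: [-3.141, 0.0, -1.438]
force: [0.3, 0.9, -0.3]
width: 0.0871
gripper_force: 0.0
```

>>> play_rows([
  [0, 0, 0],
  [0, 0, 0],
], twist=[0.9, 0])

```text
t: 5.85
eef_pos: [0.5294, -0.03, 0.2457]
ee_rot: [-3.141, 0.0, -1.567]
force: [-0.4, 0.3, -1.0]
width: 0.0875
gripper_force: 0.0
```

```bash
python3 - <<'E'
from h import *
f=grab('wrist'); save(f,'pics/b.png')
for o in ['pump','pump_barrel','ring_centre','cradle','index']:
    for b in models.silhouettes(o,'wrist')[:2]:
        m=b['pixels']; np.save(f'm_{o}.npy',m) if b is not None else 0
        print(o,np.round(b['extent']).tolist(),round(b['confidence'],2),m.sum())
cv2.imwrite('pics/b2.png',cv2.resize(f['pixels'][:,:,::-1],(800,600),interpolation=2))
E
```

```text
pump [320.0, 160.0, 79.0, 160.0] 0.62 2876
pump_barrel [321.0, 159.0, 78.0, 154.0] 0.87 2759
ring_centre [308.0, 210.0, 47.0, 47.0] 0.56 868
cradle [164.0, 141.0, 123.0, 198.0] 0.84 14070
index [184.0, 213.0, 84.0, 29.0] 0.74 259
```

View pics/b2.png

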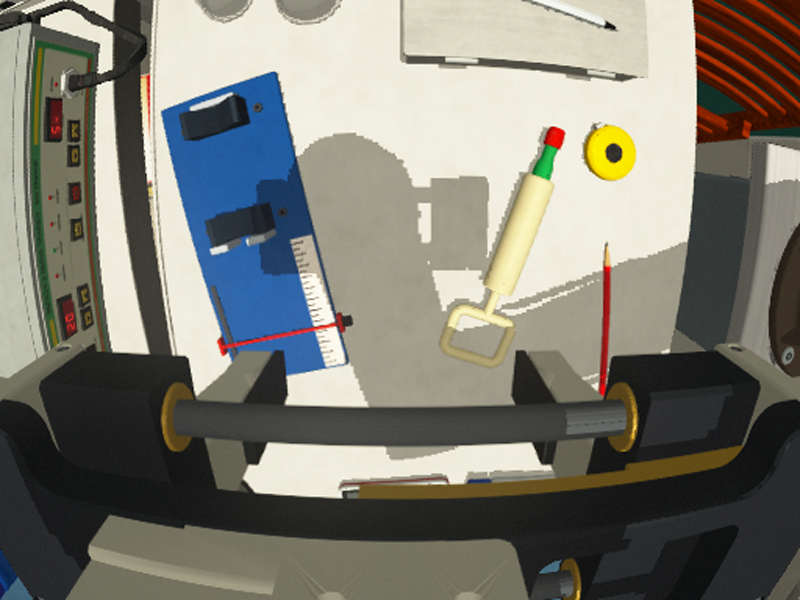

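```bash
cat >> h.py <<'E'
from scipy.optimize import minimize
def edges(f): 
    g=cv2.GaussianBlur(f['pixels'],(3,3),0)
    e=np.zeros(g.shape[:2],np.uint8)
    for c in range(3): e|=cv2.Canny(g[:,:,c],40,110)
    return cv2.distanceTransform(255-e,cv2.DIST_L2,5)
def seg(a,b,n=40):
    a,b=np.array(a,float),np.array(b,float); return a+(b-a)*np.linspace(0.02,.98,n)[:,None]
def place(p,P,z0=0.):
    c,s=np.cos(p[2]),np.sin(p[2]); return np.c_[P[:,0]*c-P[:,1]*s+p[0],P[:,0]*s+P[:,1]*c+p[1],P[:,2]+z0]
def fit(fs,P,p0,trunc=6.,z0=0.,vis=None):
    D=[edges(f) for f in fs]
    def cost(p,tr):
        r=0;n=0
        for f,d in zip(fs,D):
            uv=np.array([proj(f,X) for X in place(p,P,z0)],np.float32)
            v=cv2.remap(d,uv[:,0].reshape(-1,1),uv[:,1].reshape(-1,1),1,borderValue=tr)
            r+=np.minimum(v,tr).sum();n+=len(v)
        return r/n
    p=np.array(p0,float)
    for tr in (trunc,3.):
        S=np.array([p]+[p+d for d in np.diag([.006,.006,.03])])
        p=minimize(cost,p,(tr,),method='Nelder-Mead',options=dict(initial_simplex=S,xatol=1e-5,fatol=1e-4)).x
    return p,cost(p,3.)
m=1e-3
# cradle plate outline z=9mm + cursor sides not included
PLATE=np.vstack([seg((-.055,-.072,.009),(-.055,.190,.009),80),seg((-.055,-.072,.009),(.055,-.072,.009)),seg((.055,-.072,.009),(.055,.165,.009),80)])
def from2(A,B):  # pose with +y from A to B
    d=B-A; return np.arctan2(-d[0],d[1])
E
cat > fitb.py <<'E'
from h import *
f=grab('wrist'); k=1.5625
g=lambda u,v,z: onz(f,u/k,v/k,z)
A,B,C=g(162,112,.009),g(275,72,.009),g(348,364,.009)
print('corners',A,B,C,'len',np.linalg.norm(A-B),np.linalg.norm(B-C))
yaw=from2(B,C); c=(A+B)/2+ .072*(C-B)/np.linalg.norm(C-B)
p,e=fit([f],PLATE,[c[0],c[1],yaw]); print('cradle',c,yaw,p,e)
N,Rg=g(557,130,.0135),g(474,360,.0135); print('pump len',np.linalg.norm(N-Rg)); y=from2(N,Rg)
d=(Rg-N)/np.linalg.norm(Rg-N); b1,b2=g(537.5,180.5,.0135),g(499.5,291,.0135)
print('pump yaw',y,from2(b1,b2),'barrel mid',(b1+b2)/2,'len',np.linalg.norm(b2-b1), 'from tip',N+d*.094)
I1,I2=g(222,347,.013),g(345,320,.013)
R=np.array([[np.cos(p[2]),-np.sin(p[2])],[np.sin(p[2]),np.cos(p[2])]])
for I in (I1,I2): print('index',(R.T@(I[:2]-p[:2])))
E
python3 fitb.py
```

```text
corners [ 0.73486737 -0.15881298  0.009     ] [ 0.63039572 -0.18251461  0.009     ] [0.57481117 0.07099157 0.009     ] len 0.10712652606815166 0.25952846224936116
cradle [ 0.66721093 -0.10033453  0.009     ] 0.21584731810814797 [ 0.66776922 -0.10243399  0.21794284] 0.19452442
pump len 0.21026046483052258
pump yaw -0.29776401758804066 -0.2854286504168947 barrel mid [ 0.4303282  -0.04597458  0.0135    ] len 0.09818876965009678 from tip [ 0.42845787 -0.04617579  0.0135    ]
index [0.05708907 0.14879779]
index [-0.06206401  0.14684285]
```

>>> play_rows([
  [0.16, 1, 1],
  [0.16, 1, 1],
  [0.16, 1, 1],
  [0.16, 1, 1],
  [0, 0, 0],
  [0, 0, 0],
  [0, 0, 0],
], twist=[0, 0, 0, 0, 0.98, 0.98, 0])

```text
t: 7.08
eef_pos: [0.4295, -0.0462, 0.1457]
ee_rot: [-3.141, 0.0, -1.86]
force: [-0.8, -0.0, 1.0]
width: 0.0877
gripper_force: 0.0
```

```bash
python3 - <<'E'
from h import *
f=grab('wrist'); save(f,'pics/c.png'); print(f['s']['eef_pos'],f['s']['ee_rot'])
# barrel silhouette lines at axis height as seen from above ~ use outline + ring outline
r=.0135
P=np.vstack([seg((-r,-.063,r),(-r,.037,r)),seg((r,-.063,r),(r,.037,r)),seg((-r*.7,.037,.023),(r*.7,.037,.023),15),
 seg((-.022,.104,.0185),(.022,.104,.0185),20)])
for p0 in ([.4303+.013*-np.sin(.29),-.046+.0125,-.29],):
    p,e=fit([f],P,p0); print('pump',p,e)
    mid=place(p,np.array([[0,-.013,r]]))[0]; print('mid',mid)
im=cv2.resize(f['pixels'][:,:,::-1].copy(),(800,600),interpolation=2)
for X in place(p,P): u=proj(f,X)*1.5625; cv2.circle(im,(int(u[0]),int(u[1])),1,(255,0,255),-1)
cv2.imwrite('pics/c2.png',im)
E
```

```text
[ 0.42950556 -0.04623896  0.14567586] [-3.14135725e+00  1.24753124e-04 -1.86022531e+00]
pump [ 0.43559065 -0.03602204 -0.32740277] 0.6344486
mid [ 0.43141005 -0.04833149  0.0135    ]
```

View pics/c2.png

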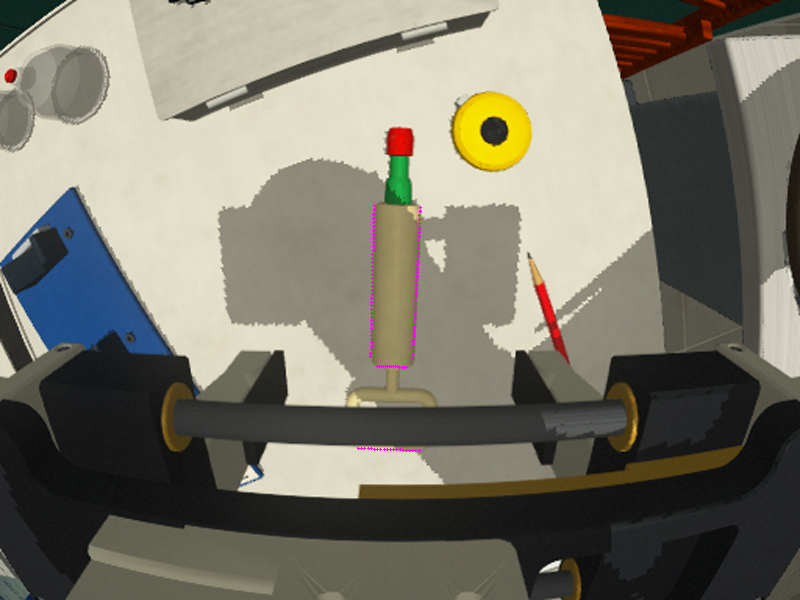

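```bash
python3 - <<'E'
from h import *
f=grab('wrist'); k=1.5625
f0=dict(f); f0['s']=dict(eef_pos=np.array([.5294,-.030,.2457]),ee_rot=np.array([-3.141,0,-1.567]))
g=lambda u,v,z: onz(f,u/k,v/k,z)
for n,a,b in [('barrel end nozzle',(397.5,204),(538,180)),('barrel end ring',(392.5,366),(499.5,292)),('cap tip',(400.5,128),(557,129))]:
    print(n,tri(ray(f,a[0]/k,a[1]/k),ray(f0,b[0]/k,b[1]/k)), g(*a,.0135))
a,b,t=g(397.5,204,.0135),g(392.5,366,.0135),g(400.5,128,.0135)
print('yaw',from2(a,b),from2(t,b),'len',np.linalg.norm(a-b),'mid',(a+b)/2, 'tool-frame offs units',)
Rt=Ro.from_euler('xyz',f['s']['ee_rot']).as_matrix()
print((Rt.T@((a+b)/2-f['s']['eef_pos']))/.025)
E
```

```text
barrel end nozzle [ 0.41545056 -0.09433117  0.0123382 ] [ 0.41553802 -0.09518974  0.0135    ]
barrel end ring [ 0.44642129 -0.00166646  0.0245388 ] [0.4481783  0.00300907 0.0135    ]
cap tip [ 0.40121846 -0.13704759  0.01571608] [ 0.40117922 -0.13742451  0.0135    ]
yaw -0.3209010942380067 -0.32295420862692326 len 0.1034813707409653 mid [ 0.43185816 -0.04609033  0.0135    ] tool-frame offs units
[-0.03066994 -0.08661724  5.28621248]
```

>>> play_rows([
  [0.05, -0.09, 0],
  [0, 0, 1],
  [0, 0, 1],
  [0, 0, 1],
  [0, 0, 1],
  [0, 0, 0.9],
  [0, 0, 0],
], twist=[0.23, 0, 0, 0, 0, 0, 0])

```text
t: 8.05
eef_pos: [0.4303, -0.0486, 0.0219]
ee_rot: [3.139, -0.002, -1.896]
force: [-1.0, 0.5, 0.9]
width: 0.0877
gripper_force: 0.0
```

>>> play_rows([
  [0, 0, 0],
  [0, 0, 0],
  [0, 0, 0],
  [0, 0, 0],
  [0, 0, 0],
  [0, 0, 0],
], twist=[0, 0, 0, 0, 0, 0], fingers=0, newtons=20)

```text
t: 8.8
eef_pos: [0.4313, -0.0481, 0.0231]
ee_rot: [-3.142, 0.0, -1.896]
force: [1.2, -0.4, 0.7]
width: 0.0335
gripper_force: 0.0
```

>>> play_rows([
  [0, 0, 0],
  [0, 0, 0],
  [0, 0, 0],
  [0, 0, 0],
], twist=[0, 0, 0, 0])

```text
t: 9.3
eef_pos: [0.4313, -0.0481, 0.0231]
ee_rot: [-3.141, 0.0, -1.896]
force: [0.8, -0.1, 1.3]
width: 0.0266
gripper_force: 20.0
```

>>> play_rows([
  [0, 0, -0.6],
  [0, 0, -1],
  [0, 0, -1],
  [0, 0, -1],
  [0, 0, -1],
  [0, 0, 0],
], twist=[0, 0, 0, 0, 0, 0])

```text
t: 10.05
eef_pos: [0.432, -0.0478, 0.1394]
ee_rot: [-3.139, 0.002, -1.896]
force: [0.7, -0.8, -2.4]
width: 0.0263
gripper_force: 20.0
```

>>> play_rows([
  [0, 0, 0],
  [0, 0, 0],
  [0, 0, 0],
  [0, 0, 0],
  [0.417, -0.873, 0],
  [0.417, -0.873, 0],
], twist=[-0.905, -0.905, -0.905, -0.905, 0, 0])

```text
t: 10.8
eef_pos: [0.4781, -0.0592, 0.1369]
ee_rot: [3.14, 0.0, -1.353]
force: [0.1, -0.0, -1.1]
width: 0.0262
gripper_force: 20.0
```

>>> play_rows([
  [0.417, -0.873, 0],
  [0.417, -0.873, 0],
  [0.417, -0.873, 0],
  [0.417, -0.873, 0],
  [0.417, -0.873, 0],
  [0.417, -0.873, 0],
  [0.417, -0.873, 0],
  [0.417, -0.873, 0],
], twist=[0, 0, 0, 0, 0, 0, 0, 0])

```text
t: 11.8
eef_pos: [0.6667, -0.1029, 0.1359]
ee_rot: [3.139, 0.001, -1.354]
force: [-0.2, -0.9, -1.3]
width: 0.0264
gripper_force: 20.0
```

>>> play_rows([
  [0, 0, 0],
  [0, 0, 0],
], twist=[0, 0])

```text
t: 12.05
eef_pos: [0.6657, -0.1027, 0.1364]
ee_rot: [3.139, 0.001, -1.354]
force: [0.1, -0.4, -1.7]
width: 0.0262
gripper_force: 20.0
```

```bash
python3 - <<'E'
from h import *
f=grab('wrist'); s=f['s'];print(s['eef_pos'],s['ee_rot'])
L=[.0375,.0375]
p,e=fit([f],np.vstack([seg((-.055,-.072,.009),(-.055,.12,.009),80),seg((-.055,-.072,.009),(.055,-.072,.009)),seg((.055,-.072,.009),(.055,.12,.009),80)]),[.6678,-.1024,.218]); print('cradle',p,e)
im=cv2.resize(f['pixels'][:,:,::-1].copy(),(800,600),interpolation=2)
for X in place(p,PLATE)[::4]: u=proj(f,X)*1.5625; cv2.circle(im,(int(u[0]),int(u[1])),1,(255,0,255),-1)
# assumed pump: barrel on tool axis, 9mm below TCP
c=s['eef_pos']; z=c[2]-.009; yw=s['ee_rot'][2]+np.pi/2; P=np.vstack([seg((0,-.094,0),(0,.05,0)),seg((-.0135,-.05,0),(-.0135,.05,0)),seg((.0135,-.05,0),(.0135,.05,0)),seg((-.0135,-.05,0),(.0135,-.05,0),10)])
for X in place([c[0],c[1],yw],P,z)[::2]: u=proj(f,X)*1.5625; cv2.circle(im,(int(u[0]),int(u[1])),1,(0,255,255),-1)
cv2.imwrite('pics/d2.png',im)
E
```

```text
[ 0.66568758 -0.10274988  0.13641952] [ 3.13898661e+00  6.88740003e-04 -1.35371690e+00]
cradle [ 0.66908484 -0.10272173  0.21727296] 0.6569164
```

View pics/d2.png

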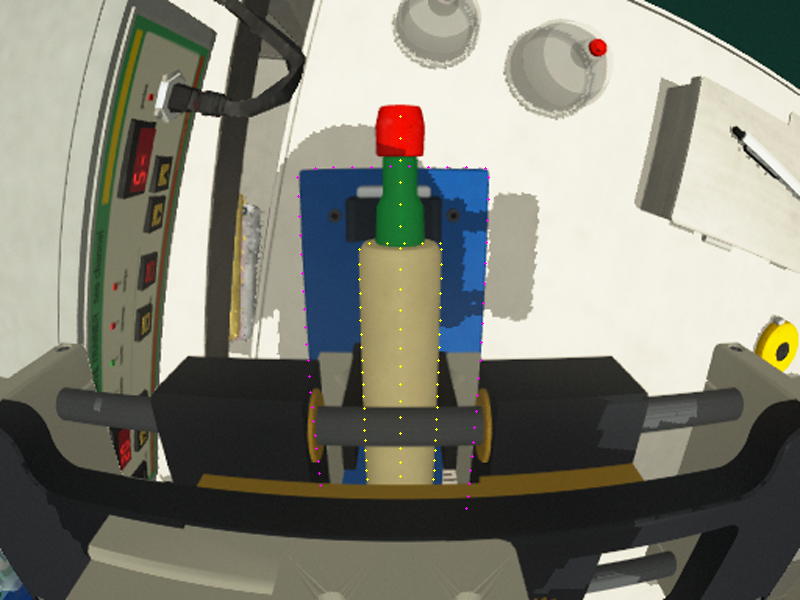

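>>> play_rows([
  [0.01, -0.11, 0],
  [0, 0, 0.8],
  [0, 0, 0.8],
  [0, 0, 0.8],
  [0, 0, 0.5],
  [0, 0, 0.3],
  [0, 0, 0.2],
  [0, 0, 0],
], twist=[0, 0, 0, 0, 0, 0, 0, 0])

```text
t: 13.1
eef_pos: [0.6696, -0.1025, 0.0531]
ee_rot: [3.142, -0.0, -1.353]
force: [-0.7, 0.2, -1.9]
width: 0.0262
gripper_force: 20.0
```

>>> play_rows([
  [0, 0, 0.1],
  [0, 0, 0.1],
  [0, 0, 0.1],
  [0, 0, 0],
  [0, 0, 0],
], twist=[0, 0, 0, 0, 0])

```text
t: 13.72
eef_pos: [0.6694, -0.1026, 0.0463]
ee_rot: [3.142, -0.0, -1.353]
force: [-3.9, -0.0, 5.9]
width: 0.0264
gripper_force: 20.0
```

>>> play_rows([
  [0, 0.04, 0],
  [0, 0, 0],
  [0, 0, 0],
  [0, 0, 0],
  [0, 0, 0],
  [0, 0, 0],
  [0, 0, -0.8],
  [0, 0, -1],
], twist=[0, 0, 0, 0, 0, 0, 0, 0], fingers=1)

```text
t: 14.72
eef_pos: [0.6681, -0.1027, 0.0904]
ee_rot: [3.14, 0.0, -1.353]
force: [0.9, 1.1, 0.9]
width: 0.0875
gripper_force: 0.0
```

>>> play_rows([
  [0, 0, -1],
  [0, 0, -1],
  [0.5, 0, -1],
  [1, 0, -1],
  [1, 0, -1],
  [1, 0, 0],
  [1, 0, 0],
  [0, 0, 0],
], twist=[0, 0, 0, 0, 0, 0, 0, 0])

```text
t: 15.72
eef_pos: [0.6924, -0.2145, 0.2136]
ee_rot: [3.139, 0.001, -1.356]
force: [0.4, -0.8, -0.7]
width: 0.0872
gripper_force: 0.0
```

```bash
python3 - <<'E'
from h import *
f=grab('wrist'); s=f['s'];print(s['eef_pos'],s['ee_rot'])
p,e=fit([f],PLATE,[.6685,-.1025,.2175]); print('cradle',p,e)
save(f,'pics/e.png')
im=cv2.resize(f['pixels'][:,:,::-1].copy(),(800,600),interpolation=2)
for X in place(p,PLATE)[::4]: u=proj(f,X)*1.5625; cv2.circle(im,(int(u[0]),int(u[1])),1,(255,0,255),-1)
# seated pump, barrel middle at y=0: axis, ring outer end, cap tip
P=np.vstack([seg((0,-.094,.036),(0,.117,.036)),seg((-.029,.117,.041),(.029,.117,.041),20),seg((-.0135,-.05,.036),(-.0135,.05,.036)),seg((.0135,-.05,.036),(.0135,.05,.036))])
for X in place(p,P)[::2]: u=proj(f,X)*1.5625; cv2.circle(im,(int(u[0]),int(u[1])),1,(0,255,255),-1)
cv2.imwrite('pics/e2.png',im)
E
```

```text
[ 0.69236799 -0.21453261  0.21363399] [ 3.1391774e+00  7.6845145e-04 -1.3555421e+00]
cradle [ 0.66939543 -0.10409707  0.21973531] 1.0583017
```

View pics/e2.png

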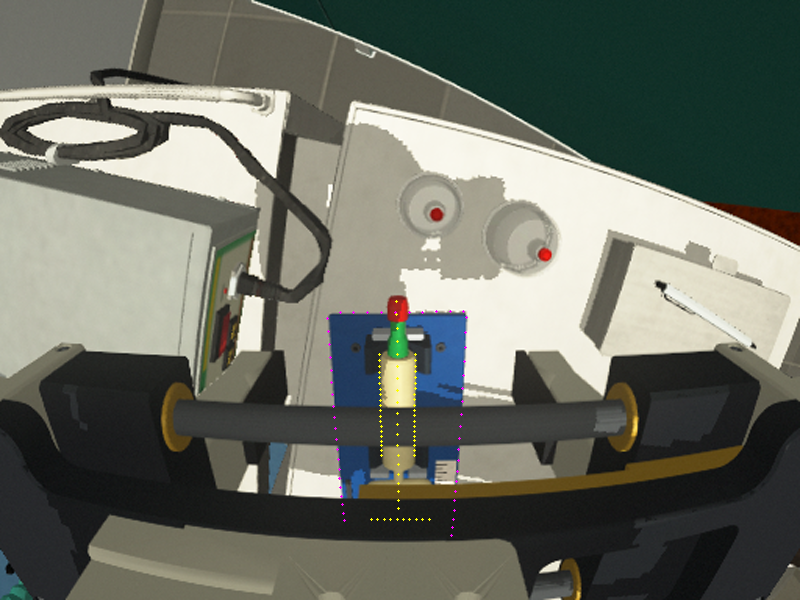

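>>> play_rows([
  [-1, 0, 0],
  [-1, 0, 0],
  [-1, 0, 0],
  [-1, 0, 0],
  [-1, 0, 0],
  [-1, 0, 0],
  [-1, 0, 0],
  [-1, 0, 0],
], twist=[0, 0, 0, 0, 0, 0, 0, 0])

```text
t: 16.77
eef_pos: [0.649, -0.0147, 0.216]
ee_rot: [-3.141, 0.0, -1.352]
force: [-1.0, 1.0, 0.6]
width: 0.0875
gripper_force: 0.0
```

>>> play_rows([
  [-1, 0, 0],
  [-1, 0, 0],
  [-1, 0, 0],
  [-1, 0, 0],
  [0, 0, 0],
  [0, 0, 0],
], twist=[0, 0, 0, 0, 0, 0])

```text
t: 17.52
eef_pos: [0.6277, 0.0812, 0.2159]
ee_rot: [-3.141, 0.0, -1.352]
force: [1.1, 0.3, -0.2]
width: 0.0876
gripper_force: 0.0
```

```bash
python3 - <<'E'
from h import *
f=grab('wrist'); s=f['s'];print(s['eef_pos'],s['ee_rot'])
E0=[.6685,-.1025,.2175]
p,e=fit([f],np.vstack([seg((-.055,-.072,.009),(-.055,.19,.009),80),seg((-.055,-.072,.009),(.055,-.072,.009)),seg((.055,-.072,.009),(.055,.19,.009),80)]),E0); print('cradle',p,e)
save(f,'pics/g.png')
for o in ['index','ring_centre','pump']:
    for b in models.silhouettes(o,'wrist')[:1]: print(o,np.round(b['extent']).tolist(),b['confidence'])
im=f['pixels'][80:300,130:380,::-1]; K=2.7
im=cv2.resize(im,None,fx=K,fy=K,interpolation=2)
def dr(P,col):
    for X in place(p,P)[::2]: u=(proj(f,X)-[130,80])*K; cv2.circle(im,(int(u[0]),int(u[1])),1,col,-1)
dr(PLATE,(255,0,255))
dr(np.vstack([seg((-.029,.117,.041),(.029,.117,.041),40),seg((-.0135,-.05,.036),(-.0135,.05,.036)),seg((.0135,-.05,.036),(.0135,.05,.036))]),(0,255,255))
cv2.imwrite('pics/g2.png',im); print(im.shape)
E
```

```text
[0.62773006 0.08116011 0.21587592] [-3.14119852e+00  2.63129117e-05 -1.35183612e+00]
cradle [ 0.655783   -0.04433918  0.21827956] 1.0375752
index [259.0, 136.0, 107.0, 8.0] 0.93
pump [256.0, 56.0, 60.0, 109.0] 0.62
(594, 675, 3)
```

View pics/g2.png

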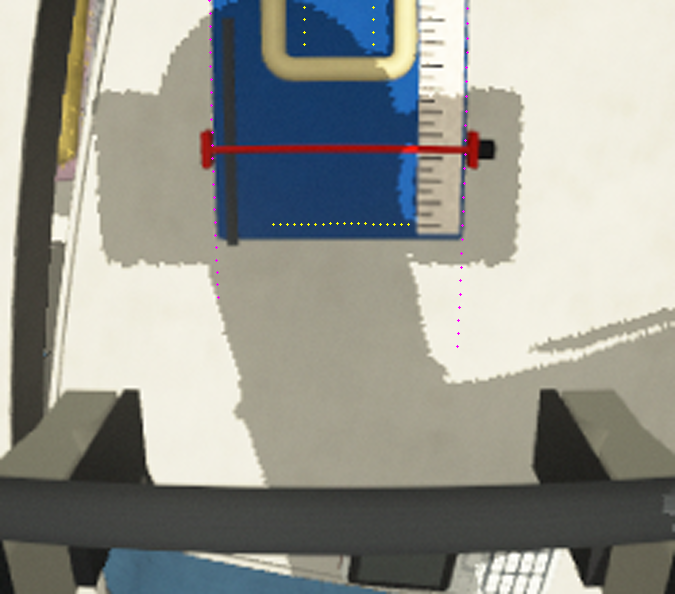

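```bash
python3 - <<'E'
from h import *
f=grab('wrist'); s=f['s']
P=np.vstack([seg((-.055,-.0,.009),(-.055,.13,.009),60),seg((-.055,.16,.009),(-.055,.19,.009),20),seg((.055,0,.009),(.055,.13,.009),60),seg((-.055,.19,.009),(.055,.19,.009),60)])
p,e=fit([f],P,[.6685,-.1025,.2175]); print('cradle',p,e)
def loc(u,v,z):
    X=onz(f,u/2.7+130,v/2.7+80,z)-[p[0],p[1],0]; c,s_=np.cos(p[2]),np.sin(p[2]); return np.array([c*X[0]+s_*X[1],-s_*X[0]+c*X[1]])*1e3
print('index',loc(225,149,.013),loc(455,149.5,.013)); print('ring end',loc(340,81,.036),loc(340,81,.031)); print('ring sides',loc(262,30,.036),loc(418,30,.036)); print('plate end',loc(340,238,.009))
b=models.silhouettes('index','wrist')[0]['pixels']; v,u=np.nonzero(b); print('idx mask', np.median(v[(u>215)&(u<300)]), v[(u>215)&(u<300)].mean())
T=place(p,np.array([[0,.100,.0]]))[0]
R=Ro.from_euler('xyz',s['ee_rot']).as_matrix(); print('to ring y=.100, z=.0',R.T@(T-s['eef_pos'])/.025, 'dyaw',p[2]-(s['ee_rot'][2]+np.pi/2))
E
```

```text
cradle [ 0.66872508 -0.10209068  0.22007249] 0.10382227
index [ 49.02538162 147.23705402] [-49.76366247 147.89483674]
ring end [ -0.40386465 118.08096628] [ -0.41809393 118.22395052]
ring sides [30.06065454 97.34070821] [-31.06675999  97.59200407]
plate end [ -0.18901173 187.88945093]
idx mask 136.0 135.84518828451883
to ring y=.100, z=.0 [ 3.46024114e+00 -6.36330353e-03  8.62291406e+00] dyaw 0.003193813420540481
```

>>> play_rows([
  [0.885, 0, 1],
  [0.885, 0, 1],
  [0.885, 0, 1],
  [0.885, 0, 1],
  [0, 0, 1],
  [0, 0, 1],
  [0, 0, 1],
  [0, 0, 0],
], twist=[0, 0, 0, 0, 0, 0, 0, 0])

```text
t: 18.82
eef_pos: [0.6458, -0.0068, 0.0385]
ee_rot: [3.137, -0.0, -1.354]
force: [0.6, -0.4, 1.0]
width: 0.0878
gripper_force: 0.0
```

```bash
python3 - <<'E'
from h import *
px=cv2.imread('pics/g.png')[:,:,::-1]
f=imaging.grab_frame('wrist'); print(arm.get_state()['eef_pos'])
f['pixels']=np.ascontiguousarray(px); f['s']=dict(eef_pos=np.array([.62773,.08116,.21588]),ee_rot=np.array([-3.1412,0,-1.35184]))
p=[.66872,-.10209,.22007]; c,s_=np.cos(p[2]),np.sin(p[2])
def loc(u,v,z):
    X=onz(f,u,v,z); return (-s_*(X[0]-p[0])+c*(X[1]-p[1]))*1e3
a=px.astype(int); red=(a[:,:,0]-a[:,:,1:].max(2)).clip(0)
for u in (220,235,250,265,280):
    col=red[125:147,u].astype(float); col[col<20]=0; v=(col*np.arange(125,147)).sum()/col.sum()
    print(u,'idx row',round(v,2),round(loc(u,v,.013),2))
for u in (245,255,265):
    print('ring/edge col',a[98:118,u,0].tolist()); print('plate end', a[162:175,u,2].tolist())
for v in (109,110,111): print(v,loc(255,v,.036))
for v in (167,168,169,170): print(v,loc(255,v,.009))
E
```

```text
[ 0.64687964 -0.00653065  0.04004833]
220 idx row 134.76 148.3
235 idx row 134.66 148.43
250 idx row 134.59 148.49
265 idx row 134.61 148.54
280 idx row 134.81 148.69
ring/edge col [20, 22, 32, 123, 169, 175, 176, 178, 175, 162, 146, 123, 39, 23, 21, 26, 23, 24, 23, 18]
plate end [102, 100, 101, 100, 102, 98, 106, 135, 139, 141, 140, 139, 139]
ring/edge col [24, 21, 34, 123, 170, 179, 178, 176, 169, 158, 143, 123, 31, 25, 24, 21, 20, 23, 25, 23]
plate end [100, 102, 103, 102, 103, 98, 105, 135, 139, 139, 138, 137, 136]
ring/edge col [24, 30, 30, 123, 170, 178, 176, 177, 172, 162, 144, 123, 40, 23, 22, 21, 23, 22, 23, 22]
plate end [99, 102, 100, 98, 100, 97, 106, 139, 141, 142, 140, 141, 142]
109 118.28387965326769
110 119.35938039313922
111 120.43508825174258
167 187.82482567871799
168 189.0497486510151
169 190.276547639396
170 191.50525477747803
```

>>> play_rows([
  [0, 0, 0],
  [0, 0, 0],
  [0, 0, 0],
  [0, 0, 0],
  [0, 0, 0],
  [0, 0, 0],
  [0, 0, 0],
], twist=[0, 0, 0, 0, 0, 0, 0], fingers=0, newtons=45)

```text
t: 19.75
eef_pos: [0.6473, -0.0059, 0.0407]
ee_rot: [-3.141, 0.0, -1.353]
force: [-0.5, 1.3, 3.0]
width: 0.0573
gripper_force: 45.0
```

>>> play_rows([
  [-0.2, 0, 0],
  [-0.4, 0, 0],
  [-0.4, 0, 0],
  [-0.4, 0, 0],
  [-0.4, 0, 0],
  [-0.2, 0, 0],
  [0, 0, 0],
  [0, 0, 0],
], twist=[0, 0, 0, 0, 0, 0, 0, 0])

```text
t: 20.75
eef_pos: [0.6367, 0.0415, 0.0406]
ee_rot: [3.141, -0.002, -1.353]
force: [3.0, -11.7, 0.6]
width: 0.0573
gripper_force: 45.0
```

>>> play_rows([
  [-0.2, 0, 0],
  [-0.2, 0, 0],
  [0, 0, 0],
  [0, 0, 0],
], twist=[0, 0, 0, 0])

```text
t: 21.25
eef_pos: [0.6345, 0.0509, 0.0406]
ee_rot: [3.141, -0.002, -1.353]
force: [4.7, -13.0, 0.4]
width: 0.0571
gripper_force: 45.0
```

>>> play_rows([
  [-0.1, 0, 0],
  [-0.1, 0, 0],
  [-0.05, 0, 0],
  [-0.04, 0, 0],
  [0, 0, 0],
  [0, 0, 0],
], twist=[0, 0, 0, 0, 0, 0])

```text
t: 22.0
eef_pos: [0.633, 0.0576, 0.0406]
ee_rot: [3.141, -0.003, -1.353]
force: [5.3, -13.5, 0.5]
width: 0.0571
gripper_force: 45.0
```

>>> play_rows([
  [-0.04, 0, 0],
  [-0.04, 0, 0],
  [-0.04, 0, 0],
  [0, 0, 0],
  [0, 0, 0],
], twist=[0, 0, 0, 0, 0])

```text
t: 22.62
eef_pos: [0.6325, 0.0595, 0.0407]
ee_rot: [3.141, -0.004, -1.353]
force: [6.7, -20.4, 0.5]
width: 0.0575
gripper_force: 45.0
```

```bash
python3 - <<'E'
from h import *
s=arm.get_state(); print(s['t'],s['eef_pos'],s['force'])
f=grab('side'); g=grab('scene')
a=f['pixels'][150:270,170:320,::-1]; b=g['pixels'][110:230,170:320,::-1]
print(f['R'].shape)
im=np.hstack([cv2.resize(x,None,fx=2.6,fy=2.6,interpolation=2) for x in (a,b)]); cv2.imwrite('pics/h2.png',im); print(im.shape)
E
```

```text
22.625 [0.63252415 0.0594507  0.04071377] [  6.70159191 -20.4214584    0.53189577]
(3, 3)
(312, 780, 3)
```

View pics/h2.png

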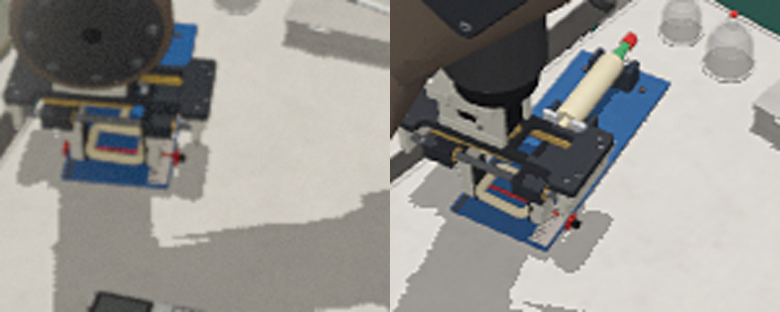

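>>> play_rows([
  [0.2, 0, 0],
  [0.4, 0, 0],
  [0.4, 0, 0],
  [0.4, 0, 0],
  [0.4, 0, 0],
  [0.4, 0, 0],
  [0.2, 0, 0],
  [0.1, 0, 0],
], twist=[0, 0, 0, 0, 0, 0, 0, 0])

```text
t: 23.72
eef_pos: [0.6457, 0.0013, 0.0407]
ee_rot: [-3.141, -0.0, -1.353]
force: [0.8, -5.0, 2.8]
width: 0.0576
gripper_force: 45.0
```

>>> play_rows([
  [0, 0, 0],
  [0, 0, 0],
  [0, 0, 0],
], twist=[0, 0, 0])

```text
t: 24.1
eef_pos: [0.6456, 0.0018, 0.0407]
ee_rot: [-3.142, -0.0, -1.353]
force: [0.9, -4.4, 2.6]
width: 0.0572
gripper_force: 45.0
```

>>> play_rows([
  [0.04, 0, 0],
  [0.04, 0, 0],
  [0.02, 0, 0],
  [0, 0, 0],
  [0, 0, 0],
], twist=[0, 0, 0, 0, 0])

```text
t: 24.72
eef_pos: [0.6461, -0.0005, 0.0405]
ee_rot: [-3.142, 0.0, -1.353]
force: [-1.4, 3.6, 2.4]
width: 0.0574
gripper_force: 45.0
```

>>> play_rows([
  [-0.12, 0, 0],
  [-0.3, 0, 0],
  [-0.3, 0, 0],
  [-0.25, 0, 0],
  [-0.13, 0, 0],
  [0, 0, 0],
  [0, 0, 0],
  [0, 0, 0],
], twist=[0, 0, 0, 0, 0, 0, 0, 0])

```text
t: 25.72
eef_pos: [0.6405, 0.0243, 0.0406]
ee_rot: [3.141, -0.002, -1.353]
force: [3.0, -8.5, 1.1]
width: 0.0567
gripper_force: 45.0
```

```bash
python3 - <<'E'
from h import *
p=[.66872,-.10209,.22007]; c,s_=np.cos(p[2]),np.sin(p[2])
s=arm.get_state(); d=s['eef_pos']-[p[0],p[1],0]; print('TCP cradle y',-s_*d[0]+c*d[1],s['force'],s['eef_pos'])
tiles=[]
for n in ('side','scene'):
    f=grab(n)
    y0=place(p,np.array([[0,.15,.03]]))[0]; u0=proj(f,y0).astype(int)-[28,24]
    a=f['pixels'][u0[1]:u0[1]+48,u0[0]:u0[0]+56,::-1]; K=7
    im=cv2.resize(a,None,fx=K,fy=K,interpolation=0)
    for yy,z,col in ((.1485,.013,(255,255,0)),(.1485,.036,(255,0,255)),(.19,.009,(0,255,0))):
        for x in np.linspace(-.029,.029,13):
            u=(proj(f,place(p,np.array([[x,yy,z]]))[0])-u0+.5)*K; cv2.circle(im,(int(u[0]),int(u[1])),1,col,-1)
    e=[proj(f,place(p,np.array([[0,yy,.036]]))[0]) for yy in (.148,.149)]; print(n,'px/mm',np.round(e[1]-e[0],2))
    tiles.append(im)
cv2.imwrite('pics/i2.png',np.hstack(tiles))
E
```

```text
TCP cradle y 0.12953563771804377 [ 2.96346329 -8.52559452  1.0721429 ] [0.64049696 0.02433367 0.0405888 ]
side px/mm [-0.06  0.27]
scene px/mm [-0.21  0.26]
```

View pics/i2.png

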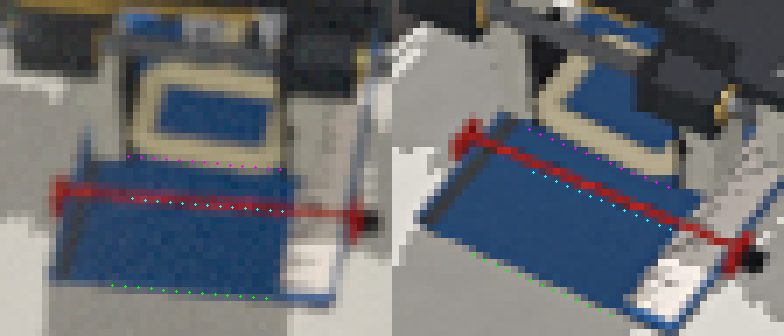

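```bash
python3 - <<'E'
from h import *
p=np.array([.66872,-.10209,.22007]); W=lambda x,y,z: place(p,np.array([[x,y,z]]))[0]
for n in ('side','scene'):
    f=grab(n); a=f['pixels'].astype(float)
    C=-f['R'].T@f['t']; v=C-W(0,.15,.036); print(n,'elev along y', np.degrees(np.arctan2(v[2], v@(W(0,1,0)-W(0,0,0)))))
    red=(a[:,:,0]-a[:,:,1:].max(2)); blue=(a[:,:,2]-a[:,:,0]); cream=(a[:,:,0]-a[:,:,2])
    def prof(img,x,z,ys): 
        uv=np.array([proj(f,W(x,y,z)) for y in ys],np.float32); return cv2.remap(img.astype(np.float32),uv[:,:1],uv[:,1:],1).ravel()
    ys=np.arange(.125,.205,.0005)
    for x in (-.018,-.009,0,.009,.018):
        r=prof(red,x,.013,ys).clip(0); m=(ys>.135)&(ys<.165); r=np.where(m&(r>.4*r[m].max()),r,0); idx=(r*ys).sum()/r.sum()
        b=prof(blue,x,.009,ys); mm=ys>.175; k=np.argmin(np.diff(b[mm])); pe=ys[mm][k]
        q=prof(cream,x,.036,ys); m2=(ys>.130)&(ys<.17); k=np.argmin(np.convolve(np.diff(q[m2]),np.ones(5),'same')); re=ys[m2][k]
        print(x,'idx',round(idx*1e3,1),'plate end',pe*1e3,'ring@.036',re*1e3)
E
```

```text
side elev along y 45.72592503530792
-0.018 idx 147.2 plate end 190.00000000000006 ring@.036 152.00000000000003
-0.009 idx 147.6 plate end 189.50000000000006 ring@.036 150.50000000000003
0 idx 147.7 plate end 190.00000000000006 ring@.036 150.50000000000003
0.009 idx 146.8 plate end 190.50000000000006 ring@.036 148.50000000000003
0.018 idx 147.3 plate end 190.00000000000006 ring@.036 149.00000000000003
scene elev along y 53.60061564927591
-0.018 idx 144.7 plate end 186.50000000000006 ring@.036 163.00000000000003
-0.009 idx 144.8 plate end 187.00000000000006 ring@.036 163.00000000000003
0 idx 144.2 plate end 188.00000000000006 ring@.036 164.00000000000003
0.009 idx 144.8 plate end 187.00000000000006 ring@.036 162.50000000000003
0.018 idx 144.5 plate end 187.00000000000006 ring@.036 163.00000000000003
```

```bash
python3 - <<'E'
from h import *
p=np.array([.66872,-.10209,.22007]); W=lambda x,y,z: place(p,np.array([[x,y,z]]))[0]
f=grab('scene'); a=f['pixels'].astype(np.float32)
ys=np.arange(.138,.162,.001)
for x in (-.02,-.01,0,.01):
    uv=np.array([proj(f,W(x,y,.036)) for y in ys],np.float32); g=cv2.remap(a[:,:,1],uv[:,:1],uv[:,1:],1).ravel()
    print(x,ys[np.argmin(np.gradient(g))]*1e3,g.astype(int).tolist())
s=arm.get_state(); print(s['t'],s['force'],s['gripper_force'],np.abs(s['qd']).max())
E
```

```text
-0.02 146.00000000000003 [167, 168, 169, 169, 168, 167, 165, 155, 132, 108, 86, 74, 72, 70, 70, 70, 72, 73, 74, 70, 64, 56, 46, 40]
-0.01 147.00000000000003 [154, 166, 168, 169, 170, 168, 163, 158, 148, 124, 100, 81, 70, 69, 69, 71, 72, 72, 71, 66, 58, 50, 41, 37]
0 147.00000000000003 [161, 166, 168, 168, 167, 165, 163, 145, 121, 98, 73, 70, 69, 70, 70, 71, 72, 72, 71, 68, 63, 55, 47, 42]
0.01 146.00000000000003 [166, 167, 168, 168, 167, 159, 148, 134, 115, 96, 82, 72, 69, 70, 71, 72, 72, 72, 71, 67, 58, 49, 42, 37]
25.975 [ 2.86347811 -7.7087068  -0.14453022] 45.00032548326999 0.0009651827208335029
```

```bash
python3 -c "
from station import arm; print(arm.job_done())"
```

```text
the job is handed in; nothing more can be done
None
```

The job is handed in at about 26 s: the pump lies in both V-blocks, its ring was drawn to the end stop and eased back home, then drawn out again, and it is still gripped with its outer end an estimated 148 mm along the cradle, about 0.5 mm short of the red cursor line and uncertain by about 1.5 mm; the verdict was not reported back.

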